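Nip a spun copper cup in the crank fixture with the slack taken up

TASK

Wind the fixture's crank anticlockwise until the ram is fully open, stand the small copper cup upright on the bed between the pad and the V-jaw and let go of it, then wind the crank clockwise until the pad holds the cup gently but firmly in the V (about 10 N, the red ring on the plunger just gone into its sleeve; much more dents the cup). Finish on a clockwise turn so that the crank's slack stays taken up on the closing side (if you go too tight, wind well open and come up again), let go of the crank, and leave the brass cup, the wooden former and the oil can where they stand.

Things in the scene. Friction and masses are not known exactly. Their poses are not given: they have to be found in the camera images.
- cup: small spun copper cup, open at the top, 56 mm outside diameter (44 mm at the foot, full width from 10 mm up), 55 mm tall, wall 3 mm, about 0.16 kg; stands upright on the bench; origin under the centre of its foot, z up. There is a brass one of the same shape that is not wanted.
- fixture: green bolted-down fixture; origin on the bench under it, z up, y from crank end to V-jaw. In its frame, mm: bed x -65..65, y -180..150, top at z 30. Crank housing x -40..40, y -160..-70, top z 96. Square ram along y through it, sleeve top z 73; its tail reaches y -165 closed, -225 open. V-jaw up to z 75, anvil block behind it (y 122..148) up to z 80
- crank_axis (a point): point on the crank's vertical axis, at the top of the housing (96 mm above the bench; (0, -115) mm in the fixture's frame)
- nest (a point): spot on the bed's top (30 mm above the bench) where the cup goes: (0, 43) mm in the fixture's frame. With the ram fully open the cup fits with its centre from 9 mm nearer the pad to 8 mm nearer the V than this; the ram then slides it on into the V
- v_apex (a point): nominal apex of the V-jaw on the bed, (0, 100) mm in the fixture's frame; 90 degree V open towards the pad, oiled, wings out to x = -30..30 mm. A seated cup's centre lies 40 mm before the apex. The jaw is screwed in by hand: it really stands up to 7 mm either way along y, and that is not measured: the nip must be found by feel
- pad: slick black nylon pad, 24 wide, 22 tall, 8 mm thick, on a sprung plunger at the ram's front; origin at the centre of its front face, 55 mm above the bench. Unloaded, the face is at y = 62 mm minus the ram opening in the fixture's frame. Spring 5 N per mm, travel 10 mm; the red ring on the plunger, 2 mm wide, starts at the sleeve's mouth and has just gone in at 10 N
- ram (a joint): how far the ram is drawn back, m: 0 closed (as found), 0.060 fully open (a hard stop). It follows the crank's dial at 30 mm per radian (anticlockwise from above opens) and stays where it is left, by the dial's friction, also with the pad loaded. The pad first touches a seated cup at about 0.023 to 0.037
- crank (a joint): play of the crank on its dial, rad: 0 = closing (clockwise) flank in contact, 0.35 = opening flank in contact; between them the crank swings nearly free and the ram does not move. As found it is anywhere between
- crank_knob (a point): point on the axis of the crank's free-spinning black upright handle (22 mm across, z 126 to 182 mm), at z 159, 70 mm from the crank axis; crank arm below, top z 125. Its angle in the fixture's frame, from x towards y: 150 degrees + (ram / 0.03 + play) rad. Winding takes about 8 N at the handle; each 10 N on the cup adds about 4.3 N
- brass_cup: small brass cup, same shape and size as the copper one (56 mm across, 55 mm tall), origin under its centre; leave it alone
- former: turned wooden spinning former, 90 mm across, 90 mm tall, origin under its centre; leave alone
- oil_can: blue oil can, 60 mm across, 130 mm tall, origin under its centre; leave alone
Mind the look-alikes: they are no part of the job. Of the things like the cup, leave any that is black or pink; of the rest the smaller one is meant.

How it is judged:
By the outcome, as a careful person would: the job done as asked, in the order asked, and still so for the second after the job is handed in, with the robot touching nothing.
It also fails if it takes over 72 s, if anything falls off the work surface, if the arm or the gripper's body presses on something with over 40 N, if the wrist force passes 120 N, or if a joint passes its speed limit or range.

ROBOT

A 6-joint arm with a two-finger parallel gripper is mounted at the origin on the work surface. World frame = base frame: x ahead of the robot, y to its left, z up, the work surface at z = 0. Lengths are in m, angles in rad, forces in N, time in s.
With the tool pointing down it reaches from about 0.25 to 0.775 m from the base axis. Payload 4 kg.
Tool frame: the origin (TCP) lies at the very end of the fingers, on their centre line; the grasp point (between the pads) lies 19 mm behind it; z points along the fingers, y is the direction in which the jaws open and shut (so a half turn about z gives the same grasp; the last joint's range is limited). The gripper opens to 94 mm and grips with 3 to 60 N. Pads are 16 mm wide; open, the fingers measure 119 mm over their backs; the gripper's body (75 mm by 177 mm) begins 78 mm behind the grasp point.
Start: joints at [1.211, 0.087, 1.371, -0, 1.684, -0.103], TCP at [0.14, 0.532, 0.177] pointing down, gripper open.
Joint ranges: [-3.1, 3.1], [-0.76, 2.03], [0.27, 2.55], [-1.08, 4.22], [0.17, 2.65], [-2.57, 2.57]. Speed limits (rad/s): [2.79, 2.79, 3.14, 3.14, 3.14, 3.14].

INTERFACE

Orientations are given as [roll, pitch, yaw] about the fixed x, y, z axes, in that order (R = Rz(yaw) Ry(pitch) Rx(roll)).
In Python, from bench import robot, snapshot, calibration gives the robot as it stands. The module is installed in compiled form; this text tells all that it offers.
- The arm moves only by the tool servo_tool, never from a script. Its argument "series" is text: rows parted by semicolons, each of 5 numbers parted by spaces: the closure, from -1 (fully open) to 1 (shut), then the shift along the tool's x, y, z in cm, then the turn about the tool's z in rad. A call has 1 to 20 rows; each row is the pose to reach, as a shift and turn from the pose commanded when the call began, along the tool's axes at that moment; what a row does not reach only later rows make up. A row lasts 1/12 s, in which the tool goes at most 41.7 mm and 7.16 degrees, less where a joint would pass 70% of its speed; a pose out of reach is approached as far as the arm can. A call with a gripper value outside its range is refused whole. The fingers move at their own pace and stop on an object; the grip force is fixed at half the most. Time passes only in rows, so rows that repeat a pose let the fingers close. It gives the time, the measured TCP pose, the force and the opening at its end, in the units of the state.
- robot.get_obs(): the state, without advancing time (a new reading comes with each control period).
- snapshot(name): name is "side" or "top"; returns (picture, depth): 384x512x3 uint8, red, green, blue; 384x512 float32, m along the optical axis (not along the pixel's ray), 0 where there is no reading.
- calibration(name): a dict with "fx", "fy", "cx", "cy" (pixels), "k1" (the pictures are not rectified: a ray, as slopes to the right and down, at radius r is drawn at 1 + k1 r^2 times it, then the intrinsics apply), "rvec" (rotation vector, rad) and "tvec" (3), from world to camera coordinates, as OpenCV has them. Camera axes: x right, y down, z forward; pixel columns grow to the right and rows downward; lengths in m; the calibration is good to about 2 mm. A picture is of the moment at which its call begins. calibration takes no time and is no camera call.
- robot.close_job(): hands the job in, once; it reports no verdict.
The state is a dict: "time": time; "joint_positions": joint angles; "qvel": joint speeds; "joint_torque": joint torques, N m; "tool_pos": TCP position; "ee_rot": TCP orientation; "wrist_force": force on the tool from outside, world axes, zero at the start; "wrist_torque": the same for the moment, N m; "width": finger opening in m.
Only numpy, scipy, OpenCV 4.12 (cv2) and the standard library are available. Lean on these libraries where they do the work, as an engineer would, in place of code of your own. Each camera call takes 0.05 s, during which the arm holds its last target. There are 200 camera calls.

## Working session

There is one attempt and no reset: what is moved stays moved. The work goes in short steps, Python scripts to look and compute and a tool call to move; the robot and the scene stay as the last step left them, time stands still between calls to the robot, and variables do not carry over. Pictures are saved under pics/ and viewed, about 8 in all and at most 12, crops included, and the job is handed in when it is done.

Besides the shell and the picture viewer there is one more tool, called after "Request:" in YAML: its name, and indented under it one key for each argument. servo_tool: Moves the arm, as the interface text tells. Its arguments: {"type":"object","properties":{"series":{"type":"string"}},"required":["series"]}

```bash
mkdir -p pics
cat > h.py <<'E'
import numpy as np, cv2
from bench import robot, snapshot, calibration
def cal(n):
    c=calibration(n); R=cv2.Rodrigues(np.array(c['rvec'],float))[0]; t=np.array(c['tvec'],float).ravel()
    return c,R,t
def ray(n,u,v):
    c,R,t=cal(n); x=(u-c['cx'])/c['fx']; y=(v-c['cy'])/c['fy']
    a,b=x,y
    for _ in range(20):
        f=1+c['k1']*(a*a+b*b); a,b=x/f,y/f
    return -R.T@t, R.T@np.array([a,b,1.0])
def plane(n,u,v,z):
    o,d=ray(n,u,v); return o+d*(z-o[2])/d[2]
def proj(n,p):
    c,R,t=cal(n); q=R@np.array(p,float)+t; a,b=q[:2]/q[2]; f=1+c['k1']*(a*a+b*b)
    return c['fx']*a*f+c['cx'], c['fy']*b*f+c['cy']
def cloud(n,depth):
    c,R,t=cal(n); vv,uu=np.mgrid[:384,:512]; x=(uu-c['cx'])/c['fx']; y=(vv-c['cy'])/c['fy']; a,b=x,y
    for _ in range(20):
        f=1+c['k1']*(a*a+b*b); a,b=x/f,y/f
    P=np.stack([a*depth,b*depth,depth],-1)-t
    return P@R
def obs():
    o=robot.get_obs(); print({k:np.round(o[k],4).tolist() for k in ('time','tool_pos','ee_rot','wrist_force','width','joint_positions')})
    return o
E
python3 - <<'E'
from h import *
obs()
for n in('top','side'):
    p,d=snapshot(n); cv2.imwrite(f'pics/{n}0.png',p[:,:,::-1]); np.save(f'{n}0.npy',d); print(n,cal(n)[0], -cal(n)[1].T@cal(n)[2])
E
```

```text
{'time': 0.0, 'tool_pos': [0.1395, 0.5314, 0.1755], 'ee_rot': [-3.1394, -0.0002, 2.8848], 'wrist_force': [-0.5059, -0.0461, -0.2546], 'width': 0.0941, 'joint_positions': [1.2109, 0.088, 1.3722, 0.0, 1.6836, -0.1031]}
top {'fx': 426.8055572181527, 'fy': 426.8055572181527, 'cx': 254.470355702432, 'cy': 192.7737363009016, 'k1': -0.05695676101680003, 'rvec': array([ 2.1524008 , -2.07867476,  0.21566137]), 'tvec': array([-0.04817793,  0.52045091,  1.16357796])} [ 0.27806813 -0.03257269  1.24447622]
side {'fx': 377.0043298911208, 'fy': 377.0043298911208, 'cx': 256.546214297253, 'cy': 193.00411949298964, 'k1': -0.11245117532037356, 'rvec': array([ 2.02020518, -0.78192747,  0.45806226]), 'tvec': array([-0.38731884,  0.27997166,  0.80340744])} [-0.08812301 -0.64427309  0.67157281]
```

View pics/top0.png

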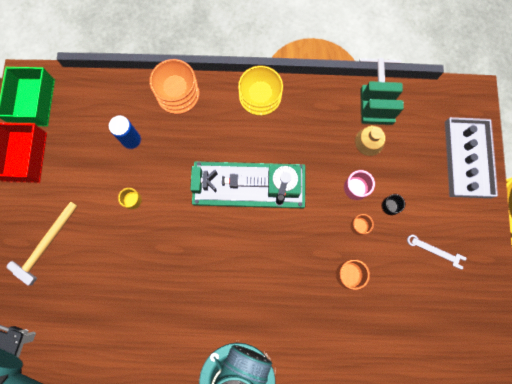

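View pics/side0.png

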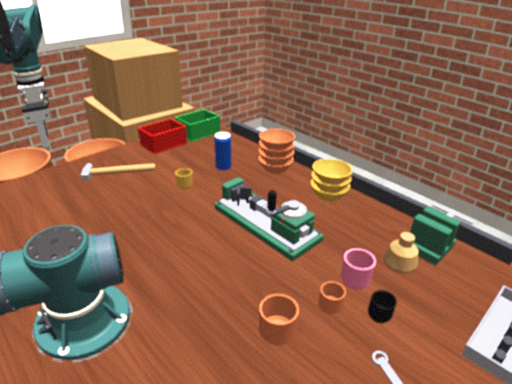

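Top view: copper cup at (362,225), a bigger look-alike at (353,275), pink (360,184), black (393,205), brass (128,198), fixture (192–305,162–208) with V-jaw left, crank plate at (285,178) and knob near (281,196).

Run:
```python
from h import *
p=cv2.imread('pics/top0.png'); d=np.load('top0.npy'); P=cloud('top',d)
hsv=cv2.cvtColor(p,cv2.COLOR_BGR2HSV)
# cup: depth points
for nm,(u,v) in dict(cup=(362,225),big=(353,275),brass=(128,198),former=(370,140),oil=(122,130)).items():
    Q=P[v-22:v+23,u-22:u+23].reshape(-1,3); z=np.nanmax(Q[:,2]); R=Q[(Q[:,2]>z-.008)]
    (c,r)=cv2.minEnclosingCircle(R[:,:2].astype(np.float32)); print(nm,z,len(R),np.round(c,4),round(r,4))
# bed
Q=P[150:220,180:320]; m=(Q[:,:,2]>.022)&(Q[:,:,2]<.036)
mm=((P[:,:,2]>.02))&(d>0); mm[:150]=0;mm[220:]=0;mm[:,:180]=0;mm[:,320:]=0
R=P[mm]; print('fix ext',R[:,:2].min(0),R[:,:2].max(0))
bz=R[(R[:,2]<.036)&(R[:,2]>.024)]
rect=cv2.minAreaRect(bz[:,:2].astype(np.float32)); print(rect, np.median(bz[:,2]))
g=P[mm&(P[:,:,2]>.115)]; print('knob/arm',len(g)); k=g[g[:,2]>.15]; print('knob top',len(k),k.mean(0) if len(k) else 0)
k=g[g[:,2]<=.15]; print(np.median(k,0))
for lo,hi in((.07,.085),(.088,.105)):
    r=P[mm&(P[:,:,2]>lo)&(P[:,:,2]<hi)]; print(lo,len(r),r.min(0),r.max(0))
cv2.imwrite('pics/fix0.png',cv2.resize(p[145:245,180:400],None,fx=3.6,fy=3.6,interpolation=cv2.INTER_CUBIC))
```

```text
cup 1.2444762179887305 13 [ 0.2781 -0.0326] 0.0001
big 1.2444762179887305 7 [ 0.2781 -0.0326] 0.0001
brass 1.2444762179887305 9 [ 0.2781 -0.0326] 0.0001
former 1.2444762179887305 4 [ 0.2781 -0.0326] 0.0001
oil 1.2444762179887305 10 [ 0.2781 -0.0326] 0.0001
fix ext [ 0.47587497 -0.17518267] [0.62058799 0.1521949 ]
((0.5540310740470886, -0.011020392179489136), (0.13021843135356903, 0.3269079923629761), 0.4140922725200653) 0.030602678967028698
knob/arm 294
knob top 71 [ 0.48408909 -0.09555953  0.17859023]
[ 0.54216163 -0.10766867  0.12487116]
0.07 658 [ 0.51490229 -0.16052318  0.07001709] [0.58773605 0.15118285 0.08499797]
0.088 409 [ 0.5139864  -0.15531717  0.08810745] [0.59483013 0.14348763 0.10497974]
```

View pics/fix0.png

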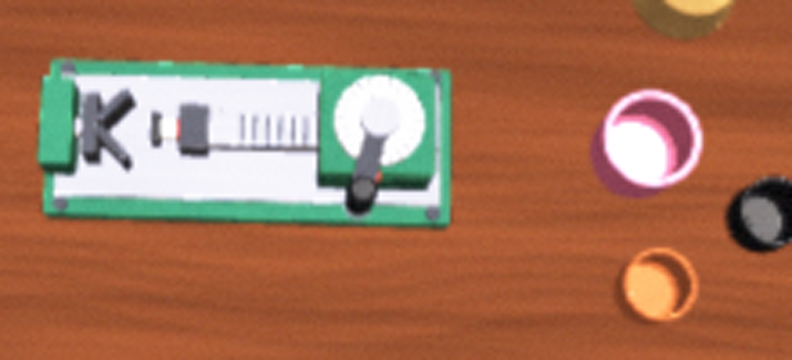

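Run:
```python
from h import *
d=np.load('top0.npy'); P=cloud('top',d); P[d<=0]=np.nan; P[P[:,:,2]>.4]=np.nan
for nm,(u,v,w) in dict(cup=(362,225,15),big=(353,275,22),pink=(360,184,20),black=(393,205,15),brass=(128,198,15),former=(370,140,18),oil=(122,130,24)).items():
    Q=P[v-w:v+w+1,u-w:u+w+1].reshape(-1,3); Q=Q[Q[:,2]>.012]; z=np.percentile(Q[:,2],97); R=Q[Q[:,2]>z-.006]
    (c,r)=cv2.minEnclosingCircle(R[:,:2].astype(np.float32)); print(nm,round(z,4),len(R),np.round(c,4),round(r,4),'med',np.round((R.min(0)+R.max(0))/2,4))
Q=P[170:215,265:300].reshape(-1,3); k=Q[Q[:,2]>.172]; print(len(k),k.mean(0),k.min(0),k.max(0))
# cup ellipse by colour in top image, on rim plane z=.055
p=cv2.imread('pics/top0.png'); h=cv2.cvtColor(p,cv2.COLOR_BGR2HSV)
s=h[205:245,342:382]; m=((s[:,:,2]>150)&(s[:,:,1]>80)).astype(np.uint8)
n,l,st,ce=cv2.connectedComponentsWithStats(m); i=1+np.argmax(st[1:,4]); x,y,w,hh,a=st[i]; print(st[i])
u0,v0=342+x,205+y
print([np.round(plane('top',*q,.055),4) for q in((u0+w/2-.5,v0+hh/2-.5),(u0-.5,v0+hh/2),(u0+w-.5,v0+hh/2))])
```

```text
cup 0.0601 62 [ 0.4436 -0.338 ] 0.0277 med [ 0.4438 -0.338   0.0581]
big 0.0834 142 [ 0.3017 -0.3061] 0.0398 med [ 0.3011 -0.3059  0.0816]
pink 0.0788 119 [ 0.557  -0.3291] 0.0378 med [ 0.5574 -0.3284  0.0767]
black 0.059 71 [ 0.5067 -0.4312] 0.029 med [ 0.5053 -0.4307  0.058 ]
brass 0.0601 65 [0.4968 0.3297] 0.0282 med [0.4958 0.3293 0.0579]
former 0.0937 118 [ 0.6999 -0.3713] 0.0191 med [ 0.7013 -0.3714  0.0928]
oil 0.1351 274 [0.6829 0.3526] 0.0283 med [0.6834 0.352  0.1328]
58 [ 0.48542407 -0.09576513  0.18216466] [ 0.47633533 -0.1061012   0.17235304] [ 0.49499915 -0.08553244  0.18751539]
[   0    0   40   40 1448]
[array([ 0.4409, -0.3344,  0.055 ]), array([ 0.4376, -0.2777,  0.055 ]), array([ 0.4413, -0.3913,  0.055 ])]
```

```bash
cat >> h.py <<'E'
def rows(start,poses):
    "start=(x,y,z,yaw) commanded; poses=[(closure,x,y,z,yaw,n)]"
    x,y,z,w=start; tx=np.array([np.cos(w),np.sin(w)]); ty=np.array([np.sin(w),-np.cos(w)])
    for c,a,b,h,v,n in poses:
        dd=np.array([a-x,b-y])*100
        print(f"{c:g} {dd@tx:.2f} {dd@ty:.2f} {(z-h)*100:.2f} {w-v:.3f}  x{n}")
E
python3 - <<'E'
from h import *
rows((.14,.532,.177,2.885),[(-1,.30,.2,.26,1.3,16),(-1,.485,-.096,.25,-.21,20)])
E
```

```text
-1 -23.90 -28.05 -8.30 1.585  x16
-1 -49.31 -51.99 -7.30 3.095  x20
```

Request:
servo_tool:
  series: "-1 -24 -28 -8.3 1.6; -1 -24 -28 -8.3 1.6; -1 -24 -28 -8.3 1.6; -1 -24 -28 -8.3 1.6; -1 -24 -28 -8.3 1.6; -1 -24 -28 -8.3 1.6; -1 -24 -28 -8.3 1.6; -1 -24 -28 -8.3 1.6; -1 -24 -28 -8.3 1.6; -1 -24 -28 -8.3 1.6; -1 -24 -28 -8.3 1.6; -1 -24 -28 -8.3 1.6; -1 -24 -28 -8.3 1.6; -1 -24 -28 -8.3 1.6; -1 -24 -28 -8.3 1.6"

```text
time: 1.35
tool_pos: [0.3006, 0.2001, 0.2594]
ee_rot: [-3.141, 0.0, 1.287]
wrist_force: [0.4, -0.3, 0.4]
width: 0.094
```

Run:
```python
from h import *
rows((.3011,.2002,.26,1.285),[(-1,.485,-.096,.25,-.215,20)])
```

```text
-1 -23.23 25.99 1.00 1.500  x20
```

Request:
servo_tool:
  series: "-1 -23.23 25.99 1 1.5; -1 -23.23 25.99 1 1.5; -1 -23.23 25.99 1 1.5; -1 -23.23 25.99 1 1.5; -1 -23.23 25.99 1 1.5; -1 -23.23 25.99 1 1.5; -1 -23.23 25.99 1 1.5; -1 -23.23 25.99 1 1.5; -1 -23.23 25.99 1 1.5; -1 -23.23 25.99 1 1.5; -1 -23.23 25.99 1 1.5; -1 -23.23 25.99 1 1.5; -1 -23.23 25.99 1 1.5; -1 -23.23 25.99 1 1.5; -1 -23.23 25.99 1 1.5"

```text
time: 2.6
tool_pos: [0.4845, -0.0957, 0.2495]
ee_rot: [-3.141, 0.0, -0.211]
wrist_force: [-0.7, 0.5, 0.6]
width: 0.094
```

Run:
```python
from h import *
obs()
p,d=snapshot('side'); cv2.imwrite('pics/s1.png',cv2.resize(p[120:270,190:350,::-1],None,fx=4,fy=4,interpolation=cv2.INTER_CUBIC))
print(proj('side',(.485,-.096,.18)),proj('side',(.485,-.096,.25)))
```

```text
{'time': 2.6, 'tool_pos': [0.4845, -0.0957, 0.2495], 'ee_rot': [-3.1414, 0.0002, -0.2111], 'wrist_force': [-0.7319, 0.5158, 0.5869], 'width': 0.094, 'joint_positions': [-0.31, -0.041, 1.3585, 0.0001, 1.8243, 1.4719]}
(np.float64(271.3334383957444), np.float64(191.4765353049183)) (np.float64(272.5115246861942), np.float64(166.46672078785485))
```

View pics/s1.png

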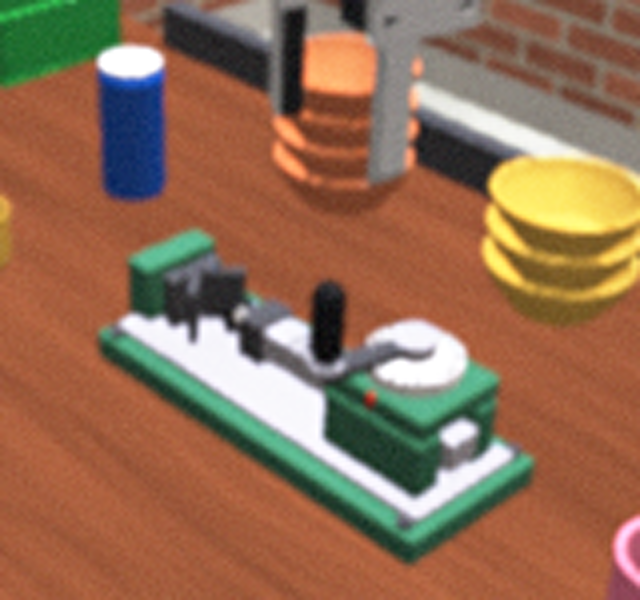

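Knob top at crop (328,287), i.e. full (272,192), agreeing with my projection; fingers hang straight above it. Descending and gripping.

Request:
servo_tool:
  series: "-1 0 0 4 0; -1 0 0 8 0; -1 0 0 10.8 0; -1 0 0 10.8 0; 1 0 0 10.8 0; 1 0 0 10.8 0; 1 0 0 10.8 0; 1 0 0 10.8 0; 1 0 0 10.8 0; 1 0 0 10.8 0; 1 0 0 10.8 0; 1 0 0 10.8 0"

```text
time: 3.65
tool_pos: [0.4846, -0.096, 0.1419]
ee_rot: [-3.142, -0.0, -0.215]
wrist_force: [1.0, 0.1, -0.0]
width: 0.0442
```

Run:
```python
from h import *
o=obs()
ax=np.array([.5547,-.111]); r=.07; th0=np.arctan2(-.096+.111,.485-.5547); print(np.degrees(th0))
import sys
ths=np.radians(np.arange(168,289,6.0))
rows((.485,-.096,.142,-.215),[(1,*(ax+r*np.array([np.cos(t),np.sin(t)])),.142,t-np.pi,1) for t in ths])
```

```text
{'time': 3.65, 'tool_pos': [0.4846, -0.096, 0.1419], 'ee_rot': [-3.1415, -0.0005, -0.2152], 'wrist_force': [0.9692, 0.1151, -0.0425], 'width': 0.0442, 'joint_positions': [-0.3105, -0.0287, 1.5583, 0.0001, 1.6115, 1.4755]}
167.85472745649054
1 0.13 0.02 0.00 -0.006  x1
1 0.17 0.75 0.00 -0.110  x1
1 0.29 1.47 0.00 -0.215  x1
1 0.48 2.18 0.00 -0.320  x1
1 0.75 2.86 0.00 -0.424  x1
1 1.09 3.51 0.00 -0.529  x1
1 1.49 4.12 0.00 -0.634  x1
1 1.95 4.69 0.00 -0.739  x1
1 2.47 5.21 0.00 -0.843  x1
1 3.05 5.66 0.00 -0.948  x1
1 3.66 6.06 0.00 -1.053  x1
1 4.32 6.39 0.00 -1.157  x1
1 5.00 6.65 0.00 -1.262  x1
1 5.71 6.83 0.00 -1.367  x1
1 6.44 6.94 0.00 -1.472  x1
1 7.17 6.98 0.00 -1.576  x1
1 7.90 6.94 0.00 -1.681  x1
1 8.62 6.82 0.00 -1.786  x1
1 9.33 6.62 0.00 -1.891  x1
1 10.01 6.36 0.00 -1.995  x1
1 10.66 6.02 0.00 -2.100  x1
```

Request:
servo_tool:
  series: "1 0 0 0 0; 1 0 0 0 0; 1 0 0 0 0; 1 0 0 0 0; 1 0 0 0 0; 1 0 0 0 0"

```text
time: 4.15
tool_pos: [0.4845, -0.096, 0.1416]
ee_rot: [3.142, 0.0, -0.215]
wrist_force: [0.1, -0.5, 0.1]
width: 0.0202
```

Request:
servo_tool:
  series: "1 0.15 0.4 0 -0.06; 1 0.17 0.75 0 -0.11; 1 0.23 1.1 0 -0.16; 1 0.29 1.47 0 -0.215; 1 0.38 1.83 0 -0.27; 1 0.48 2.18 0 -0.32; 1 0.75 2.86 0 -0.42; 1 1.09 3.51 0 -0.53; 1 1.49 4.12 0 -0.63; 1 1.95 4.69 0 -0.74"

```text
time: 4.98
tool_pos: [0.49, -0.1435, 0.1415]
ee_rot: [-3.133, 0.004, 0.531]
wrist_force: [-8.7, 5.4, 4.9]
width: 0.0203
```

Run:
```python
from h import *
o=obs(); print(o['wrist_torque'])
p,d=snapshot('top'); P=cloud('top',d); P[d<=0]=np.nan
cv2.imwrite('pics/t2.png',cv2.resize(p[145:235,180:320,::-1],None,fx=5,fy=5,interpolation=cv2.INTER_CUBIC))
```

```text
{'time': 4.9833, 'tool_pos': [0.49, -0.1435, 0.1415], 'ee_rot': [-3.1328, 0.0043, 0.531], 'wrist_force': [-8.6946, 5.3676, 4.9466], 'width': 0.0203, 'joint_positions': [-0.3973, 0.0169, 1.5138, 0.0019, 1.6205, 0.6425]}
[0.90991893 1.75103831 0.02717226]
```

View pics/t2.png

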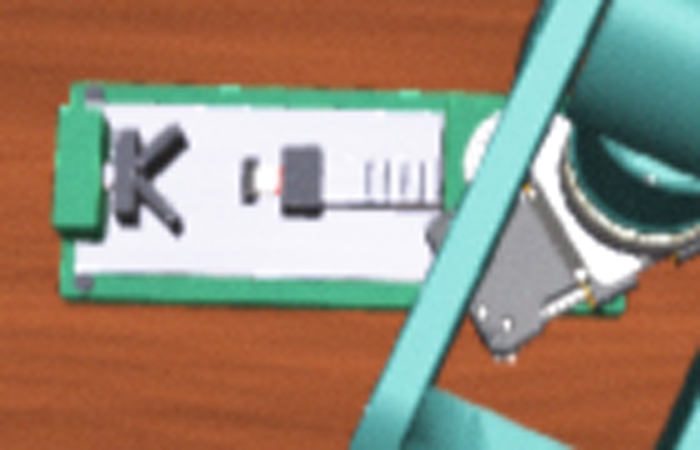

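Pad and red ring at crop (250–280,180); the ram has drawn back as expected, with handle force ~9 N. Going on.

Run:
```python
from h import *
w=-.215; tx=np.array([np.cos(w),np.sin(w)]); ty=np.array([np.sin(w),-np.cos(w)])
c=np.array([.485,-.096])+.0195*tx+.0469*ty; print(c)
ax=np.array([.5547,-.111]); r=.07
ths=np.radians([216,222,228,234,240,246,252,258,264,270,274,278,281,283,285,287])
rows((*c,.142,.525),[(1,*(ax+r*np.array([np.cos(t),np.sin(t)])),.142,t-np.pi,1) for t in ths])
```

```text
[ 0.49404505 -0.14598047]
1 0.04 0.74 0.00 -0.103  x1
1 0.15 1.46 0.00 -0.208  x1
1 0.34 2.17 0.00 -0.313  x1
1 0.60 2.85 0.00 -0.417  x1
1 0.93 3.50 0.00 -0.522  x1
1 1.33 4.12 0.00 -0.627  x1
1 1.79 4.69 0.00 -0.732  x1
1 2.31 5.21 0.00 -0.836  x1
1 2.88 5.67 0.00 -0.941  x1
1 3.49 6.07 0.00 -1.046  x1
1 3.92 6.30 0.00 -1.116  x1
1 4.37 6.50 0.00 -1.185  x1
1 4.71 6.63 0.00 -1.238  x1
1 4.95 6.70 0.00 -1.273  x1
1 5.18 6.77 0.00 -1.308  x1
1 5.42 6.83 0.00 -1.343  x1
```

Request:
servo_tool:
  series: "1 0.04 0.74 0 -0.10; 1 0.15 1.46 0 -0.21; 1 0.34 2.17 0 -0.31; 1 0.6 2.85 0 -0.42; 1 0.93 3.5 0 -0.52; 1 1.33 4.12 0 -0.63; 1 1.79 4.69 0 -0.73; 1 2.31 5.21 0 -0.84; 1 2.88 5.67 0 -0.94; 1 3.49 6.07 0 -1.05; 1 3.92 6.3 0 -1.12; 1 4.37 6.5 0 -1.185; 1 4.71 6.63 0 -1.24; 1 4.71 6.63 0 -1.24; 1 4.71 6.63 0 -1.24"

```text
time: 6.28
tool_pos: [0.5654, -0.182, 0.1416]
ee_rot: [-3.136, 0.003, 1.763]
wrist_force: [-4.9, -3.7, 2.2]
width: 0.0203
```

Run:
```python
from h import *
o=obs(); v=np.array(o['tool_pos'][:2])-[.5547,-.111]; print(np.degrees(np.arctan2(v[1],v[0]))%360,np.hypot(*v))
w=.525; tx=np.array([np.cos(w),np.sin(w)]); ty=np.array([np.sin(w),-np.cos(w)])
c=np.array([.494,-.146])+.0471*tx+.0663*ty; print(c)
ax=np.array([.5547,-.111]); r=.07
rows((*c,.142,1.765),[(1,*(ax+r*np.array([np.cos(t),np.sin(t)])),.142,t-np.pi,1) for t in np.radians([283,285,286,287])])
```

```text
{'time': 6.2833, 'tool_pos': [0.5654, -0.182, 0.1416], 'ee_rot': [-3.1362, 0.0026, 1.763], 'wrist_force': [-4.8853, -3.7098, 2.2453], 'width': 0.0203, 'joint_positions': [-0.4035, 0.197, 1.3164, -0.0052, 1.6312, -0.5961]}
278.5832068278807 0.0718406367242548
[ 0.56798718 -0.17976384]
1 0.01 0.25 0.00 -0.033  x1
1 0.02 0.50 0.00 -0.068  x1
1 0.03 0.62 0.00 -0.085  x1
1 0.04 0.74 0.00 -0.103  x1
```

Request:
servo_tool:
  series: "1 0.01 0.25 0 -0.035; 1 0.02 0.5 0 -0.07; 1 0.03 0.62 0 -0.085; 1 0.04 0.74 0 -0.1; 1 0.04 0.74 0 -0.1; 1 0.04 0.74 0 -0.1"

```text
time: 6.78
tool_pos: [0.572, -0.1806, 0.1416]
ee_rot: [-3.135, 0.002, 1.863]
wrist_force: [-6.0, -4.7, 1.9]
width: 0.0202
```

Request:
servo_tool:
  series: "1 0.01 0.2 0 0; 1 0.02 0.4 0 0; 1 0.02 0.4 0 0; 1 0.02 0.4 0 0"

```text
time: 7.12
tool_pos: [0.5728, -0.1804, 0.1415]
ee_rot: [-3.128, 0.002, 1.861]
wrist_force: [-13.1, -6.8, 4.0]
width: 0.0201
```

Request:
servo_tool:
  series: "1 0 -0.5 0 0; -1 0 -0.5 0 0; -1 0 -0.5 0 0; -1 0 -0.5 0 0; -1 0 -0.5 0 0; -1 0 -0.5 0 0; -1 0 -0.5 0 0; -1 0 -0.5 -4 0; -1 0 -0.5 -8 0; -1 0 -0.5 -11 0; -1 0 -0.5 -11 0"

```text
time: 8.03
tool_pos: [0.5765, -0.1788, 0.2606]
ee_rot: [3.13, 0.009, 1.865]
wrist_force: [0.1, -0.1, 1.7]
width: 0.0836
```

Run:
```python
from h import *
obs()
rows((.5742,-.1782,.252,1.865),[(-.6,.4436,-.338,.16,1.571,8)])
```

```text
{'time': 8.0333, 'tool_pos': [0.5765, -0.1788, 0.2606], 'ee_rot': [3.1301, 0.0091, 1.8652], 'wrist_force': [0.1006, -0.0633, 1.6899], 'width': 0.0836, 'joint_positions': [-0.3949, 0.1966, 1.083, 0.0003, 1.8474, -0.6893]}
-0.6 -11.51 -17.13 9.20 0.294  x8
```

Request:
servo_tool:
  series: "-0.6 -5.5 -8.5 4 0.15; -0.6 -8 -12 6 0.2; -0.6 -11.5 -17.1 9.2 0.29; -0.6 -11.5 -17.1 9.2 0.29; -0.6 -11.5 -17.1 9.2 0.29; -0.6 -11.5 -17.1 9.2 0.29; -0.6 -11.5 -17.1 9.2 0.29; -0.6 -11.5 -17.1 9.2 0.29; -0.6 -11.5 -17.1 9.2 0.29"

```text
time: 8.78
tool_pos: [0.4443, -0.3372, 0.1602]
ee_rot: [3.14, 0.0, 1.575]
wrist_force: [-0.3, -0.0, 0.3]
width: 0.0754
```

Run:
```python
from h import *
obs()
for n in('side','top'):
    p,d=snapshot(n); np.save(n+'3.npy',d); cv2.imwrite(f'pics/{n}3.png',p[:,:,::-1])
    P=cloud(n,d); P[d<=0]=np.nan
    if n=='side':
        h=cv2.cvtColor(p,cv2.COLOR_RGB2HSV)
        m=(np.hypot(P[:,:,0]-.4436,P[:,:,1]+.338)<.05)&(P[:,:,2]>.048)&(P[:,:,2]<.065)
        Q=P[m]; print(len(Q),(Q.min(0)+Q.max(0))/2,cv2.minEnclosingCircle(Q[:,:2].astype(np.float32)))
        # ring colour pixels and pad
        a=p[120:270,190:350]
    cv2.circle
p=cv2.imread('pics/top3.png'); s=cv2.imread('pics/side3.png')
a=cv2.resize(p[145:225,180:320],(700,400)); 
u,v=map(int,proj('side',(.4436,-.338,.03))); b=cv2.resize(s[max(0,v-60):v+30,u-70:u+70],(300,193)); print(u,v)
c=np.zeros((600,700,3),np.uint8); c[:400]=a; c[402:402+193,:300]=b
b2=cv2.resize(s[170:250,190:330],(340,194)); c[402:596,310:650]=b2
cv2.imwrite('pics/c3.png',c)
```

```text
{'time': 8.7833, 'tool_pos': [0.4443, -0.3372, 0.1602], 'ee_rot': [3.1402, 0.0, 1.5755], 'wrist_force': [-0.3067, -0.031, 0.3487], 'width': 0.0754, 'joint_positions': [-0.7515, 0.1072, 1.3814, 0.0009, 1.6519, -0.7561]}
153 [ 0.4428667  -0.33944343  0.05248544] ((0.44288331270217896, -0.33928239345550537), 0.029079101979732513)
331 296
```

View pics/c3.png

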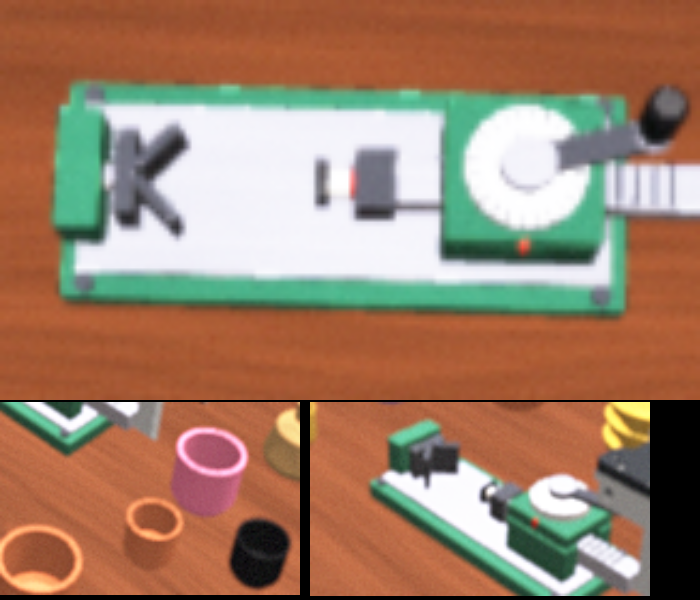

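Ram is open (pad face near crop (317,182), handle at (665,110), tail out). Cup centre ≈ (0.443,-0.339) agrees in both views. Descending to grasp.

Request:
servo_tool:
  series: "-0.6 -0.13 -0.1 4 0; -0.6 -0.13 -0.1 8 0; -0.6 -0.13 -0.1 12 0; -0.6 -0.13 -0.1 14.5 0; -0.6 -0.13 -0.1 14.5 0; -0.6 -0.13 -0.1 14.5 0; 1 -0.13 -0.1 14.5 0; 1 -0.13 -0.1 14.5 0; 1 -0.13 -0.1 14.5 0; 1 -0.13 -0.1 14.5 0; 1 -0.13 -0.1 14.5 0; 1 -0.13 -0.1 14.5 0; 1 -0.13 -0.1 14.5 0"

```text
time: 9.97
tool_pos: [0.4438, -0.3402, 0.0174]
ee_rot: [3.138, 0.003, 1.575]
wrist_force: [-1.1, 1.2, 5.9]
width: 0.055
```

Run:
```python
from h import *
obs()
# V-jaw / pad geometry from top picture 3
for nm,(u,v),z in [('pad face',(180+316/5,145+182/5),.066),('Vtip far',(180+186/5,145+130/5),.075),('Vtip near',(180+183/5,145+232/5),.075),('anvil front',(180+105/5,145+170/5),.08),('jaw front',(180+142/5,145+180/5),.075)]:
    print(nm,plane('top',u,v,z))
d=np.load('top3.npy'); P=cloud('top',d); P[d<=0]=np.nan
m=(P[:,:,2]>.06)&(P[:,:,2]<.085)&(abs(P[:,:,0]-.555)<.045)&(P[:,:,1]>.03)&(P[:,:,1]<.118); Q=P[m]
for x in np.arange(.515,.6,.01):
    q=Q[abs(Q[:,0]-x)<.005]; print(round(x,3), len(q), (q[:,1].min(),q[:,1].max()) if len(q) else '')
```

```text
{'time': 9.9667, 'tool_pos': [0.4438, -0.3402, 0.0174], 'ee_rot': [3.1379, 0.0031, 1.5747], 'wrist_force': [-1.056, 1.1991, 5.8926], 'width': 0.055, 'joint_positions': [-0.7556, 0.1885, 1.5797, 0.0003, 1.3686, -0.7596]}
pad face [0.55085846 0.00300128 0.066     ]
Vtip far [0.57633106 0.07738141 0.075     ]
Vtip near [0.51744589 0.07599211 0.075     ]
anvil front [0.5503491  0.12113311 0.08      ]
jaw front [0.54647608 0.10062037 0.075     ]
0.515 0 
0.525 19 (np.float64(0.0810223747608141), np.float64(0.11623442657975759))
0.535 29 (np.float64(0.0838186913999117), np.float64(0.11761161579758524))
0.545 27 (np.float64(0.09310278822070667), np.float64(0.11546262869759451))
0.555 23 (np.float64(0.09996578421351708), np.float64(0.11634807869606517))
0.565 36 (np.float64(0.08878204699246038), np.float64(0.11652796045342974))
0.575 33 (np.float64(0.08097298674738926), np.float64(0.11766320106139225))
0.585 2 (np.float64(0.08337776872101196), np.float64(0.08669687340411265))
0.595 0
```

Run:
```python
from h import *
rows((.4429,-.3391,.015,1.575),[(1,.5535,.046,.215,1.575,8),(1,.5535,.046,.10,1.575,8)])
```

```text
1 38.46 11.22 -20.00 0.000  x8
1 38.46 11.22 -8.50 0.000  x8
```

Request:
servo_tool:
  series: "1 0 0 -1 0; 1 0 0 -3 0; 1 0 0 -6 0; 1 0 0 -10 0; 1 0 0 -14 0; 1 0 0 -17 0; 1 0 0 -20 0; 1 0 0 -20 0; 1 0 0 -20 0"

```text
time: 10.72
tool_pos: [0.4431, -0.3397, 0.2173]
ee_rot: [3.138, 0.003, 1.575]
wrist_force: [-0.5, -0.1, -2.8]
width: 0.0555
```

Request:
servo_tool:
  series: "1 2 0.6 0 0; 1 5 1.5 0 0; 1 8 2.4 0 0; 1 11 3.2 0 0; 1 14 4.1 0 0; 1 17 5 0 0; 1 20 5.8 0 0; 1 23 6.7 0 0; 1 26 7.6 0 0; 1 29 8.5 0 0; 1 32 9.3 0 0; 1 35 10.2 0 0; 1 37.5 10.9 0 0; 1 38.46 11.22 0 0; 1 38.46 11.22 0 0; 1 38.46 11.22 5 0; 1 38.46 11.22 8 0; 1 38.46 11.22 11 0; 1 38.46 11.22 11 0; 1 38.46 11.22 11 0"

```text
time: 12.38
tool_pos: [0.5507, 0.0447, 0.1021]
ee_rot: [-3.135, 0.0, 1.573]
wrist_force: [0.0, -0.2, -0.6]
width: 0.0552
```

Run:
```python
from h import *
obs()
p,d=snapshot('side'); cv2.imwrite('pics/s4.png',cv2.resize(p[130:260,190:340,::-1],None,fx=4,fy=4,interpolation=cv2.INTER_CUBIC))
```

```text
{'time': 12.3833, 'tool_pos': [0.5507, 0.0447, 0.1021], 'ee_rot': [-3.135, 0.0004, 1.5732], 'wrist_force': [0.0366, -0.1858, -0.6195], 'width': 0.0552, 'joint_positions': [-0.0212, 0.1246, 1.4782, -0.0005, 1.5454, -0.0236]}
```

View pics/s4.png

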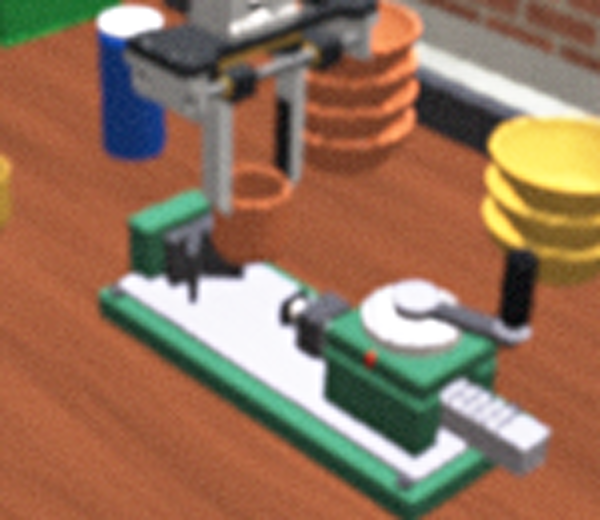

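Request:
servo_tool:
  series: "1 0.1 0.25 2 0; 1 0.1 0.25 3.5 0; 1 0.1 0.25 4.5 0; 1 0.1 0.25 5 0; 1 0.1 0.25 5 0; 1 0.1 0.25 5.2 0; 1 0.1 0.25 5.2 0; 1 0.1 0.25 5.2 0"

```text
time: 13.1
tool_pos: [0.5563, 0.0471, 0.0538]
ee_rot: [3.14, -0.0, 1.575]
wrist_force: [-0.3, -0.4, -0.5]
width: 0.0553
```

Request:
servo_tool:
  series: "1 0 -0.2 0.2 0; 1 0 -0.25 0.4 0; 1 0 -0.25 0.5 0; 1 0 -0.25 0.6 0; 1 0 -0.25 0.65 0; 1 0 -0.25 0.65 0; 1 0 -0.25 0.65 0"

```text
time: 13.68
tool_pos: [0.5528, 0.0473, 0.0475]
ee_rot: [-3.141, -0.0, 1.575]
wrist_force: [-2.9, 1.2, 5.0]
width: 0.0554
```

Request:
servo_tool:
  series: "-0.8 0 0 0 0; -0.8 0 0 0 0; -0.8 0 0 0 0; -0.8 0 0 0 0; -0.8 0 0 0 0; -0.8 0 0 -1 0; -0.8 0 0 -4 0; -0.8 0 0 -8 0; -0.8 0 0 -12 0; -0.8 0 0 -16 0; -0.8 0 0 -20 0; -0.8 0 0 -20 0; -0.8 0 0 -20 0; -0.8 0 0 -20 0"

```text
time: 14.85
tool_pos: [0.5529, 0.0471, 0.2462]
ee_rot: [3.141, -0.0, 1.575]
wrist_force: [-0.5, 1.3, -1.4]
width: 0.0845
```

Run:
```python
from h import *
obs()
p,d=snapshot('side'); P=cloud('side',d); P[d<=0]=np.nan
q=p[130:260,190:340,::-1]
cv2.imwrite('pics/s5.png',cv2.resize(q,None,fx=4,fy=4,interpolation=cv2.INTER_CUBIC))
m=(np.hypot(P[:,:,0]-.5535,P[:,:,1]-.047)<.036)&(P[:,:,2]>.078)&(P[:,:,2]<.095)
Q=P[m]; print(len(Q),(Q.min(0)+Q.max(0))/2,cv2.minEnclosingCircle(Q[:,:2].astype(np.float32)))
m=(np.hypot(P[:,:,0]-.574,P[:,:,1]+.18)<.04)&(P[:,:,2]>.165)&(P[:,:,2]<.2)
Q=P[m]; print(len(Q),(Q.min(0)+Q.max(0))/2,Q.mean(0))
rows((.5535,.047,.247,1.575),[(-1,.573,-.179,.25,1.83,10),(-1,.573,-.179,.142,1.83,10)])
```

```text
{'time': 14.85, 'tool_pos': [0.5529, 0.0471, 0.2462], 'ee_rot': [3.1414, -0.0001, 1.5748], 'wrist_force': [-0.4543, 1.2702, -1.4209], 'width': 0.0845, 'joint_positions': [-0.0173, 0.0954, 1.2254, 0.0001, 1.8206, -0.0212]}
71 [0.55175041 0.04759472 0.08130586] ((0.5515224933624268, 0.04648710787296295), 0.02942224219441414)
65 [ 0.57032878 -0.18148441  0.17312412] [ 0.56814395 -0.18360368  0.17446676]
-1 -22.61 1.85 -0.30 -0.255  x10
-1 -22.61 1.85 10.50 -0.255  x10
```

View pics/s5.png

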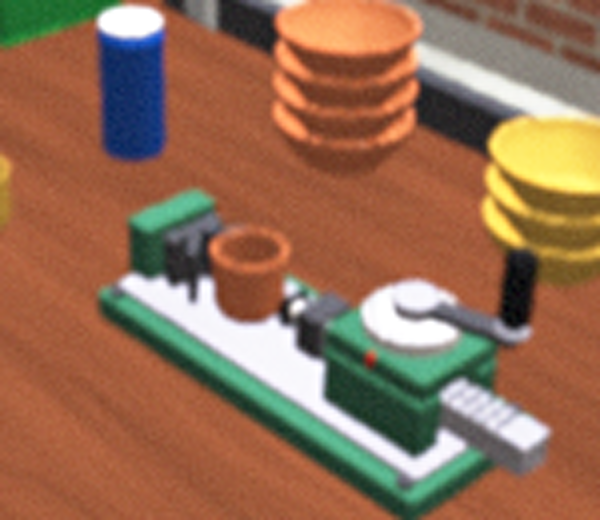

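Cup stands upright on the bed at ≈(0.552,0.047), crop (250,275), between pad and V. Now back to the handle.

Request:
servo_tool:
  series: "-1 -3 0.2 -0.3 0; -1 -6.5 0.5 -0.3 -0.1; -1 -10 0.8 -0.3 -0.2; -1 -13.5 1.1 -0.3 -0.25; -1 -17 1.4 -0.3 -0.25; -1 -20 1.7 -0.3 -0.25; -1 -22.6 1.8 -0.3 -0.25; -1 -22.6 1.8 -0.3 -0.25; -1 -22.6 1.8 -0.3 -0.25; -1 -22.6 1.8 3.5 -0.25; -1 -22.6 1.8 7 -0.25; -1 -22.6 1.8 10.5 -0.25; -1 -22.6 1.8 10.5 -0.25; -1 -22.6 1.8 10.5 -0.25; 0.4 -22.6 1.8 10.5 -0.25; 0.4 -22.6 1.8 10.5 -0.25; 0.4 -22.6 1.8 10.5 -0.25; 0.4 -22.6 1.8 10.5 -0.25; 0.4 -22.6 1.8 10.5 -0.25; 0.4 -22.6 1.8 10.5 -0.25"

```text
time: 16.57
tool_pos: [0.5724, -0.1791, 0.1421]
ee_rot: [3.14, 0.001, 1.825]
wrist_force: [-0.4, 0.3, -0.1]
width: 0.0575
```

Request:
servo_tool:
  series: "1 0 0 0 0; 1 0 0 0 0; 1 0 0 0 0; 1 0 0 0 0; 1 0 0 0 0; 1 0 0 0 0; 1 0 0 0 0; 1 0 0 0 0; 1 0 0 0 0"

```text
time: 17.32
tool_pos: [0.5716, -0.1789, 0.141]
ee_rot: [-3.141, -0.0, 1.825]
wrist_force: [-2.0, -0.5, 0.0]
width: 0.0204
```

```bash
cat >> h.py <<'E'
AX=np.array([.5547,-.111])
def hs():
    o=robot.get_obs(); v=np.array(o['tool_pos'][:2])-AX; th=np.arctan2(v[1],v[0]); f=np.array(o['wrist_force'][:2])
    print('t',round(o['time'],2),'theta',round(np.degrees(th)%360,2),'r',round(np.hypot(*v),4),'Ft',round(float(f@[-np.sin(th),np.cos(th)]),2),'Fr',round(float(f@[np.cos(th),np.sin(th)]),2),'yaw',o['ee_rot'][2],'w',o['width'])
def arc(start,degs,r=.0705):
    rows(start,[(1,*(AX+r*np.array([np.cos(t),np.sin(t)])),.142,t-np.pi,1) for t in np.radians(degs)])
def cmd(start,a,b,dz,dw):
    x,y,z,w=start; return x+(a*np.cos(w)+b*np.sin(w))/100, y+(a*np.sin(w)-b*np.cos(w))/100, z-dz/100, w-dw
E
python3 - <<'E'
from h import *
hs(); s=cmd((.5535,.047,.247,1.575),-22.6,1.8,10.5,-.25); print(np.round(s,4))
arc(s,range(280,219,-5))
E
```

```text
t 17.32 theta 284.02 r 0.07 Ft -2.03 Fr 0.01 yaw 1.8246931414644934 w 0.02035470968164623
[ 0.5724 -0.1789  0.142   1.825 ]
1 -0.01 -0.57 0.00 0.080  x1
1 0.07 -1.18 0.00 0.167  x1
1 0.20 -1.78 0.00 0.254  x1
1 0.38 -2.37 0.00 0.341  x1
1 0.61 -2.94 0.00 0.429  x1
1 0.89 -3.49 0.00 0.516  x1
1 1.21 -4.01 0.00 0.603  x1
1 1.59 -4.50 0.00 0.691  x1
1 2.00 -4.96 0.00 0.778  x1
1 2.45 -5.38 0.00 0.865  x1
1 2.93 -5.75 0.00 0.952  x1
1 3.45 -6.09 0.00 1.040  x1
1 3.99 -6.38 0.00 1.127  x1
```

Request:
servo_tool:
  series: "1 -0.01 -0.3 0 0.04; 1 -0.01 -0.57 0 0.08; 1 0.07 -1.18 0 0.17; 1 0.2 -1.78 0 0.25; 1 0.38 -2.37 0 0.34; 1 0.61 -2.94 0 0.43; 1 0.89 -3.49 0 0.52; 1 1.21 -4.01 0 0.6; 1 1.59 -4.5 0 0.69; 1 2 -4.96 0 0.78; 1 2.45 -5.38 0 0.865; 1 2.69 -5.57 0 0.91; 1 2.93 -5.75 0 0.95; 1 2.98 -5.79 0 0.96; 1 3.03 -5.82 0 0.97; 1 3.08 -5.86 0 0.98"

```text
time: 18.65
tool_pos: [0.5104, -0.1659, 0.1413]
ee_rot: [3.133, -0.001, 0.844]
wrist_force: [6.3, -5.6, -4.9]
width: 0.0204
```

Run:
```python
from h import *
hs(); s=cmd((.5724,-.1789,.142,1.825),3.08,-5.86,0,.98); print(np.round(s,4))
v=np.array(s[:2])-AX; print(np.degrees(np.arctan2(v[1],v[0]))%360)
arc(s,np.arange(228,190,-1.0))
p,d=snapshot('top'); cv2.imwrite('pics/t6.png',p[:,:,::-1])
```

```text
t 18.65 theta 231.11 r 0.0706 Ft 8.43 Fr 0.36 yaw 0.8437093113371332 w 0.020423280815869787
[ 0.5079 -0.1638  0.142   0.845 ]
228.48445398881586
1 0.01 -0.06 0.00 0.007  x1
1 0.01 -0.18 0.00 0.025  x1
1 0.01 -0.31 0.00 0.042  x1
1 0.02 -0.43 0.00 0.060  x1
1 0.03 -0.55 0.00 0.077  x1
1 0.04 -0.67 0.00 0.095  x1
1 0.05 -0.80 0.00 0.112  x1
1 0.06 -0.92 0.00 0.129  x1
1 0.08 -1.04 0.00 0.147  x1
1 0.10 -1.16 0.00 0.164  x1
1 0.12 -1.28 0.00 0.182  x1
1 0.14 -1.40 0.00 0.199  x1
1 0.17 -1.52 0.00 0.217  x1
1 0.20 -1.64 0.00 0.234  x1
1 0.23 -1.76 0.00 0.252  x1
1 0.26 -1.88 0.00 0.269  x1
1 0.29 -2.00 0.00 0.286  x1
1 0.33 -2.12 0.00 0.304  x1
1 0.37 -2.24 0.00 0.321  x1
1 0.41 -2.35 0.00 0.339  x1
1 0.45 -2.47 0.00 0.356  x1
1 0.49 -2.58 0.00 0.374  x1
1 0.54 -2.70 0.00 0.391  x1
1 0.59 -2.81 0.00 0.409  x1
1 0.64 -2.92 0.00 0.426  x1
1 0.69 -3.03 0.00 0.444  x1
1 0.74 -3.14 0.00 0.461  x1
1 0.80 -3.25 0.00 0.478  x1
1 0.85 -3.36 0.00 0.496  x1
1 0.91 -3.47 0.00 0.513  x1
1 0.98 -3.58 0.00 0.531  x1
1 1.04 -3.68 0.00 0.548  x1
1 1.10 -3.79 0.00 0.566  x1
1 1.17 -3.89 0.00 0.583  x1
1 1.24 -3.99 0.00 0.601  x1
1 1.31 -4.09 0.00 0.618  x1
1 1.38 -4.19 0.00 0.636  x1
1 1.46 -4.29 0.00 0.653  x1
```

Request:
servo_tool:
  series: "1 0 -0.06 0 0.009; 1 0 -0.12 0 0.017; 1 0.01 -0.18 0 0.026; 1 0.01 -0.25 0 0.035; 1 0.01 -0.31 0 0.044; 1 0.01 -0.37 0 0.052"

```text
time: 19.2
tool_pos: [0.5077, -0.1636, 0.1412]
ee_rot: [3.134, -0.001, 0.792]
wrist_force: [6.1, -5.3, -5.2]
width: 0.0202
```

Request:
servo_tool:
  series: "1 0 -0.06 0 0.009; 1 0 -0.12 0 0.017; 1 0.01 -0.18 0 0.026; 1 0.01 -0.25 0 0.035; 1 0.01 -0.31 0 0.044; 1 0.01 -0.37 0 0.052"

```text
time: 19.7
tool_pos: [0.505, -0.1611, 0.1412]
ee_rot: [3.134, -0.001, 0.739]
wrist_force: [5.7, -5.8, -4.1]
width: 0.0205
```

Request:
servo_tool:
  series: "1 0 -0.06 0 0.009; 1 0 -0.12 0 0.017; 1 0.01 -0.18 0 0.026; 1 0.01 -0.25 0 0.035; 1 0.01 -0.31 0 0.044; 1 0.01 -0.37 0 0.052"

```text
time: 20.2
tool_pos: [0.5024, -0.1584, 0.1412]
ee_rot: [3.134, -0.001, 0.687]
wrist_force: [6.5, -5.7, -5.1]
width: 0.0206
```

Run:
```python
from h import *
hs()
p,d=snapshot('top'); cv2.imwrite('pics/t7.png',p[:,:,::-1])
```

```text
t 20.2 theta 222.22 r 0.0706 Ft 8.58 Fr -0.97 yaw 0.6873384260526358 w 0.02059501580327243
```

Request:
servo_tool:
  series: "1 0 -0.06 0 0.009; 1 0 -0.12 0 0.017; 1 0.01 -0.18 0 0.026; 1 0.01 -0.25 0 0.035; 1 0.01 -0.31 0 0.044; 1 0.01 -0.37 0 0.052"

```text
time: 20.75
tool_pos: [0.5, -0.1556, 0.1412]
ee_rot: [3.134, -0.001, 0.635]
wrist_force: [5.3, -6.2, -4.5]
width: 0.0207
```

Run:
```python
from h import *
hs()
for f in('top3','t6','t7'):
    p=cv2.imread(f'pics/{f}.png').astype(int)[150:215,200:275]; b,g,r=p[...,0],p[...,1],p[...,2]
    e=r-(g+b)/2; m=(e>35); 
    cu=(r-b>45); ys,xs=np.nonzero(cu); print(f,len(xs))
p=cv2.imread('pics/t7.png'); cv2.imwrite('pics/t7c.png',cv2.resize(p[145:225,180:320],(700,400),interpolation=cv2.INTER_CUBIC))
```

```text
t 20.75 theta 219.23 r 0.0706 Ft 8.13 Fr -0.19 yaw 0.6352446894233015 w 0.02071399807517169
top3 1563
t6 1841
t7 1830
```

View pics/t7c.png

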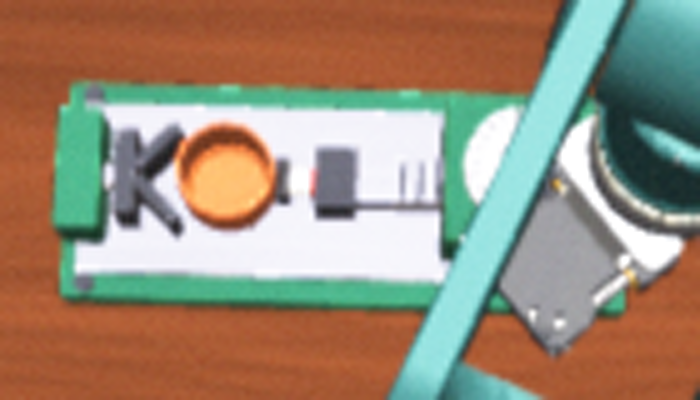

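Pad (crop 282,180) already pushes the cup (centre 227,175), close to the V; red ring still visible at (315,180).

Request:
servo_tool:
  series: "1 0 -0.06 0 0.009; 1 0 -0.12 0 0.017; 1 0.01 -0.18 0 0.026; 1 0.01 -0.25 0 0.035"

```text
time: 21.08
tool_pos: [0.4985, -0.1537, 0.1412]
ee_rot: [3.134, -0.001, 0.6]
wrist_force: [5.0, -6.1, -4.6]
width: 0.0207
```

Run:
```python
from h import *
hs()
```

```text
t 21.08 theta 217.25 r 0.0706 Ft 7.88 Fr -0.33 yaw 0.6000911058758887 w 0.02068709947381502
```

Request:
servo_tool:
  series: "1 0 -0.06 0 0.009; 1 0 -0.12 0 0.017; 1 0.01 -0.18 0 0.026; 1 0.01 -0.25 0 0.035"

```text
time: 21.42
tool_pos: [0.497, -0.1517, 0.1412]
ee_rot: [3.134, -0.001, 0.565]
wrist_force: [4.0, -7.4, -4.1]
width: 0.0208
```

Request:
servo_tool:
  series: "1 0 -0.06 0 0.009; 1 0 -0.12 0 0.017; 1 0.01 -0.18 0 0.026; 1 0.01 -0.25 0 0.035"

```text
time: 21.75
tool_pos: [0.4957, -0.1497, 0.1412]
ee_rot: [3.134, -0.001, 0.53]
wrist_force: [5.4, -6.7, -4.2]
width: 0.0206
```

Request:
servo_tool:
  series: "1 0 -0.06 0 0.009; 1 0 -0.12 0 0.017; 1 0.01 -0.18 0 0.026; 1 0.01 -0.25 0 0.035"

```text
time: 22.08
tool_pos: [0.4944, -0.1475, 0.1412]
ee_rot: [3.134, -0.001, 0.495]
wrist_force: [4.5, -7.4, -4.1]
width: 0.0206
```

```bash
cat >> h.py <<'E'
def ringlook(save):
    hs(); p,d=snapshot('top'); cv2.imwrite(f'pics/{save}.png',p[:,:,::-1])
    P=cloud('top',d); P[d<=0]=np.nan
    m=(P[:,:,2]>.08)&(P[:,:,2]<.095)&(abs(P[:,:,0]-.553)<.034)&(P[:,:,1]>.0)&(P[:,:,1]<.11); Q=P[m]
    print('cup',np.round((Q.min(0)+Q.max(0))/2,4),np.round(cv2.minEnclosingCircle(Q[:,:2].astype(np.float32))[0],4))
    a=p[145+32:145+40,225:255].astype(float).mean(0); print('redness',np.round(a[:,0]-(a[:,1]+a[:,2])/2).astype(int))
    print('bright',np.round(a.mean(1)).astype(int))
E
python3 -c "
from h import *
ringlook('t8')"
```

```text
t 22.08 theta 211.16 r 0.0705 Ft 8.6 Fr -0.01 yaw 0.49490559691856295 w 0.02057565040460767
cup [0.5536 0.0659 0.0866] [0.5514 0.0666]
redness [ 99 100 102 105 109 118 111  93  21   2   1   0   0   0   1  56  12  -7
  -7  -7  -7  -8  -7  -8  -7  -3  -3  -2  -3  -3]
bright [188 188 186 184 180 165 148 133 105  98 148 240 249 249 248 190 128 118
 117 117 117 116 117 135 214 246 247 247 247 247]
```

Request:
servo_tool:
  series: "1 0 -0.06 0 0.009; 1 0 -0.12 0 0.017; 1 0.01 -0.18 0 0.026; 1 0.01 -0.25 0 0.035"

```text
time: 22.47
tool_pos: [0.4931, -0.1453, 0.1412]
ee_rot: [3.134, -0.001, 0.46]
wrist_force: [3.9, -7.0, -4.0]
width: 0.0205
```

```bash
python3 -c "
from h import *
ringlook('t9')
for f in ('t6','t7','t8','t9'):
    p=cv2.imread(f'pics/{f}.png')[:,:,::-1].astype(float); a=p[177:185,235:256].mean(0); e=a[:,0]-(a[:,1]+a[:,2])/2; b=p[177:185,225:260].mean((0,2)); print(f, e.round().astype(int), e[e>5].sum())"
```

```text
t 22.47 theta 209.14 r 0.0705 Ft 8.0 Fr -0.03 yaw 0.45980448710584754 w 0.02045685344754715
cup [0.5532 0.0578 0.0856] [0.5596 0.0589]
redness [100 100 102 102 109 123 113  67   8   1   0   0   0   1   9  57   2  -8
  -7  -7  -8  -8  -7  -6  -3  -3  -3  -3  -3  -3]
bright [187 187 186 186 180 160 146 107  93 108 179 247 249 249 241 156 121 118
 117 118 118 117 122 167 244 247 247 247 247 247]
t6 [114  76  13   2   1   0   0   0   1  56   7  -7  -8  -7  -8  -8  -8  -7
  -5  -3  -3] 265.0625
t7 [28  3  1  0  0  0  1 54 17 -7 -8 -7 -8 -7 -7 -8 -7 -3 -3 -3 -3] 98.4375
t8 [ 1  0  0  0  1 56 12 -7 -7 -7 -7 -8 -7 -8 -7 -3 -3 -2 -3 -3 -3] 68.0
t9 [ 0  0  0  1  9 57  2 -8 -7 -7 -8 -8 -7 -6 -3 -3 -3 -3 -3 -3 -3] 66.0625
```

Request:
servo_tool:
  series: "1 0 -0.06 0 0.009; 1 0 -0.12 0 0.017; 1 0.01 -0.18 0 0.026; 1 0.01 -0.25 0 0.035"

```text
time: 22.85
tool_pos: [0.4919, -0.1431, 0.1412]
ee_rot: [3.134, -0.001, 0.425]
wrist_force: [3.7, -7.0, -4.2]
width: 0.0202
```

```bash
cat >> h.py <<'E'
def red(save):
    hs(); p,d=snapshot('top'); cv2.imwrite(f'pics/{save}.png',p[:,:,::-1]); P=p.astype(float)
    a=P[177:185,225:256].mean(0); e=a[:,0]-(a[:,1]+a[:,2])/2
    k=int(np.argmax(e<4)); print(k,'ring redness',e[k:][e[k:]>2].sum(), e[k-3:k+12].round().astype(int)); print(a.mean(1)[k-3:k+14].round().astype(int))
E
python3 -c "
from h import *
red('t10')"
```

```text
t 22.85 theta 207.11 r 0.0705 Ft 7.9 Fr -0.06 yaw 0.42471194428750203 w 0.020228793690391225
8 ring redness 52.8125 [121 102  39   3   1   0   0   0   1  31  19  -7  -7  -7  -7]
[154 144 110  97 138 219 248 249 248 219 149 119 118 117 117 117 117]
```

Request:
servo_tool:
  series: "1 0 -0.06 0 0.009; 1 0 -0.12 0 0.017; 1 0.01 -0.18 0 0.026; 1 0.01 -0.25 0 0.035"

```text
time: 23.23
tool_pos: [0.4909, -0.1409, 0.1412]
ee_rot: [3.134, -0.001, 0.39]
wrist_force: [4.1, -7.7, -4.4]
width: 0.02
```

```bash
python3 -c "
from h import *
red('t11')"
```

```text
t 23.23 theta 205.1 r 0.0705 Ft 8.74 Fr -0.43 yaw 0.38959955419803394 w 0.020047808804611638
8 ring redness 74.125 [115  86  14   1   1   0   0   0   0  62  12  -7  -7  -7  -7]
[151 131 102 101 163 246 249 249 247 175 127 120 118 118 116 117 118]
```

Request:
servo_tool:
  series: "1 0 -0.06 0 0.009; 1 0 -0.12 0 0.017; 1 0.01 -0.18 0 0.026; 1 0.01 -0.25 0 0.035"

```text
time: 23.62
tool_pos: [0.4901, -0.1391, 0.1412]
ee_rot: [3.133, -0.001, 0.354]
wrist_force: [4.1, -9.7, -4.1]
width: 0.0202
```

```bash
python3 -c "
from h import *
red('t12')"
```

```text
t 23.62 theta 203.47 r 0.0705 Ft 10.55 Fr 0.08 yaw 0.35440070272686874 w 0.02018143446349339
8 ring redness 33.75 [112  73  11   2   0   0   0   0   0  32   0  -8  -8  -8  -7]
[152 127 102 103 161 246 249 249 247 168 120 117 117 117 117 116 122]
```

Ring half gone and force up ~2.2 N: contact found. Small steps now.

Request:
servo_tool:
  series: "1 0 -0.06 0 0.009; 1 0 -0.12 0 0.017; 1 0.01 -0.18 0 0.026; 1 0.01 -0.22 0 0.031"

```text
time: 24.0
tool_pos: [0.4895, -0.1375, 0.1412]
ee_rot: [3.132, -0.001, 0.323]
wrist_force: [3.6, -10.2, -3.8]
width: 0.0204
```

```bash
python3 -c "
from h import *
red('t13')"
```

```text
t 24.0 theta 202.15 r 0.0704 Ft 10.8 Fr 0.49 yaw 0.32314664744096233 w 0.020415246859482872
8 ring redness 3.625 [107  74  11   1   1   0   0   0   0   4  -6  -8  -8  -8  -8]
[155 128 100 102 164 246 249 249 247 168 120 117 118 117 116 118 125]
```

Request:
servo_tool:
  series: "1 0 -0.03 0 0.004; 1 0 -0.06 0 0.009; 1 0 -0.09 0 0.013"

```text
time: 24.3
tool_pos: [0.4893, -0.137, 0.1412]
ee_rot: [3.131, -0.001, 0.31]
wrist_force: [4.0, -10.6, -4.2]
width: 0.0206
```

```bash
python3 -c "
from h import *
red('t14')"
```

```text
t 24.3 theta 201.67 r 0.0704 Ft 11.29 Fr 0.19 yaw 0.3101347052457297 w 0.020567261791476065
8 ring redness 0.0 [108  73  11   1   0   0   0   0   0  -4  -7  -7  -7  -8  -7]
[154 128 100 101 166 246 249 249 243 161 119 118 118 118 118 116 127]
```

Request:
servo_tool:
  series: "1 0 0.1 0 0; 1 0 0.2 0 0; 1 0 0.2 0 0; -1 0 0.2 0 0; -1 0 0.2 0 0; -1 0 0.2 0 0; -1 0 0.2 0 0; -1 0 0.2 0 0; -1 0 0.2 0 0; -1 0 0.2 0 0; -1 0 0.2 0 0; -1 0 0.2 -3 0; -1 0 0.2 -7 0; -1 0 0.2 -11 0; -1 0 0.2 -14 0; -1 0 0.2 -14 0; -1 0 0.2 -14 0"

```text
time: 25.77
tool_pos: [0.4891, -0.1344, 0.2837]
ee_rot: [3.138, -0.004, 0.313]
wrist_force: [0.1, -0.6, -0.7]
width: 0.0937
```

Run:
```python
from h import *
obs(); red('t15')
p=cv2.imread('pics/t15.png'); s=snapshot('side')[0][:,:,::-1]
c=np.zeros((600,700,3),np.uint8); c[:340]=cv2.resize(p[150:218,180:320],(700,340),interpolation=cv2.INTER_CUBIC); c[342:600,:450]=cv2.resize(s[165:251,195:345],(450,258),interpolation=cv2.INTER_CUBIC)
cv2.imwrite('pics/c15.png',c)
```

```text
{'time': 25.7667, 'tool_pos': [0.4891, -0.1344, 0.2837], 'ee_rot': [3.1383, -0.0042, 0.3129], 'wrist_force': [0.1222, -0.6145, -0.7191], 'width': 0.0937, 'joint_positions': [-0.3801, -0.0092, 1.2602, 0.0001, 1.8853, 0.8779]}
t 25.77 theta 199.6 r 0.0697 Ft 0.62 Fr 0.09 yaw 0.3129308647413418 w 0.09367529942038917
8 ring redness 0.0 [107  74  12   2   1   0   0   0   0  -4  -8  -8  -6  -8  -7]
[156 128 100 102 166 246 249 249 241 160 119 117 118 115 118 118 128]
```

View pics/c15.png

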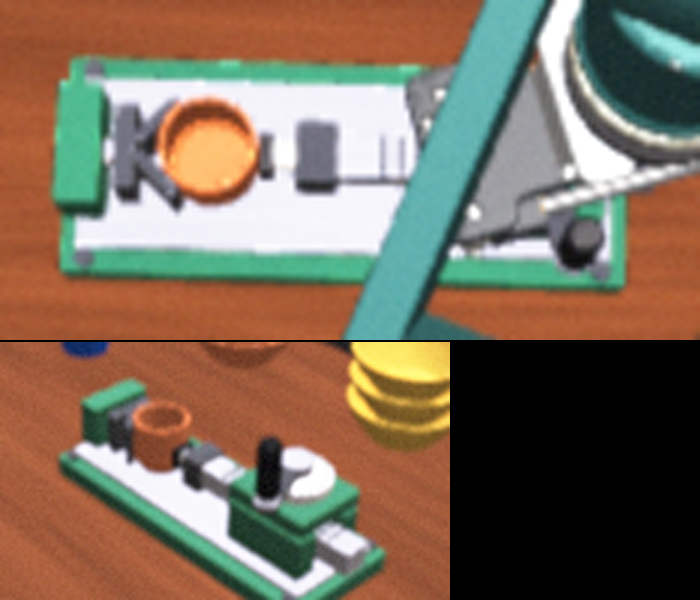

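Cup seated in the V (crop (210,150)), no red visible at the sleeve (295,155); handle at (578,240). Checking the handle didn't spring back.

Run:
```python
from h import *
w=plane('top',180+580/5,150+236/5,.182); print(w)
for n in('side','top'):
    p,d=snapshot(n); P=cloud(n,d); P[d<=0]=np.nan
    m=(np.hypot(P[:,:,0]-.489,P[:,:,1]+.137)<.035)&(P[:,:,2]>.16)&(P[:,:,2]<.195)
    Q=P[m]; c=(Q.min(0)+Q.max(0))/2; v=c[:2]-AX; print(n,len(Q),c.round(4),np.degrees(np.arctan2(v[1],v[0]))%360,np.hypot(*v))
```

```text
[ 0.48764972 -0.13603134  0.182     ]
side 83 [ 0.4873 -0.1394  0.1712] 202.82695468336448 0.07312058438258898
top 63 [ 0.4889 -0.1368  0.1759] 201.42257498047826 0.07063841908901662
```

```bash
python3 -c "
from h import *
print(robot.close_job())"
```

```text
the job is handed in; nothing more can be done
None
```

I wound the ram open to its hard stop and stood the small copper cup upright on the nest. I then wound clockwise until the pad held the cup in the V, released the crank and handed in at about 26 s of the 72 s.

**Last checks:**
- **Ring:** in the top view the red ring has just gone into the sleeve, and stayed in after release. With the last handle steps, that puts the hold at about 10 N.
- **Crank:** the handle stayed at about 201° after release, where I left it, so the slack is still on the closing side.
- **Cup:** it stands upright, seated in the V. The gripper is clear, with its tip at 0.28 m.
- **Other items:** I never touched the brass cup, the former or the oil can, though I did not measure them again at the end.

**Disagreement:** the handle force rose by only about 3 N (8.3 to 11.3 N), which suggests about 7 N on the cup instead of 10 N. I trusted the ring and the handle angle over that reading, because the force varied by about 0.5 N and the task defines 10 N by the ring.

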